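# Bed two bearing covers in their gauging nests

### The arm

A 7-joint arm with a two-finger parallel gripper is mounted at the origin on a cart in front of the work surface, level with it; the furniture and walls round the work are solid. World frame = base frame: x ahead of the robot, y to its left, z up, the work surface at z = 0. Lengths are in mm, angles in rad, forces in N, time in s.
With the tool pointing down it reaches from about 400 to 875 mm from the base axis. Payload 4.4 kg.
Tool frame: the origin (TCP) lies at the very end of the fingers, on their centre line; the grasp point (between the pads) lies 19 mm behind it; z points along the fingers, y is the line along which they close (so a half turn about z gives the same grasp; the last joint's range is limited). The gripper opens to 85 mm and grips with 20 to 120 N. Pads are 22 mm wide; open, the fingers measure 114 mm over their backs; the gripper's body (76 mm by 85 mm) begins 54 mm behind the grasp point. The pads swing forward as they close: fully open they stand 13 mm farther back than shut.
Start: joints at [-1.367, 0.628, 0.038, 1.517, -0.027, 0.996, -0.02], TCP at [173.225, 626.507, 231.313] pointing down, gripper open.
Joint ranges: [-3.06, 3.06], [-0.37, 2.12], [-1.25, 1.32], [0.18, 2.47], [-1.1, 4.24], [0.23, 1.98], [-2.94, 2.94]. Speed limits (rad/s): [2.57, 2.57, 3.14, 3.14, 3.14, 3.14, 3.14].

### API

Orientations are given as [roll, pitch, yaw] about the fixed x, y, z axes, in that order (R = Rz(yaw) Ry(pitch) Rx(roll)).
In Python, from cell import status, get_image, ctrl, models gives the robot as it stands.
- The arm moves only by the shell command python3 -m handwheel 'ROWS' [OPENING]. ROWS is JSON, a list of rows, each an object with "delta_pos": the shift along the world's x, y, z in cm, a list of three; "yaw": the turn about the world's z in rad. A call has 1 to 10 rows; each row shifts and turns the commanded pose from where the row before left it; what a row does not reach is not made up. A row lasts 1/12 s, in which the tool goes at most 41.7 mm and 7.16 degrees, less where a joint would pass 70% of its speed; a pose out of reach is approached as far as the arm can. A call is refused whole if a number of a shift passes 4.17 or a number of a turn 0.125, either way. A call with a gripper value outside its range is refused whole. OPENING is the opening, from -1 (shut) to 1 (fully open), set as the call begins (- or left out, the last holds). The fingers move at their own pace and stop on an object; the grip force is fixed at half the most. Time passes only in rows, so rows that do not move let the fingers close. It gives the time, the measured TCP pose, the force, the opening and the grip force at its end, in the units of the state.
- status.read_state(): the state, without advancing time (a new reading comes with each control period).
- get_image(name): name is "scene" or "side" or "wrist"; returns a dict with "color" (400x640x3 uint8, red, green, blue), "z_map" (400x640 float32, mm along the optical axis (not along the pixel's ray), 0 where there is no reading), "fx", "fy", "cx", "cy" (pixels), "k1" (the pictures are not rectified: a ray, as slopes to the right and down, at radius r is drawn at 1 + k1 r^2 times it, then the intrinsics apply), "position" and "rotation" of the camera in the world; the wrist camera has in their place "hand_eye" (4x4, takes a point from camera to tool coordinates, whose origin is the TCP and whose axes are the flange's). Camera axes: x right, y up, looking along -z (the intrinsics and any distortion apply to the point x, -y, -z); pixel columns grow to the right and rows downward; lengths in mm; the calibration is good to about 2 mm. A picture is of the moment at which its call begins: read the wrist's pose just before it.
- ctrl.finish_job(): hands the job in; it is judged then, once.
Trained networks look in a picture, given as the dict that the camera call returned (one of the last four; its "shot" number tells which), for a name from the list of things; names that differ only in an ending like _2 or _b are one class to them, and where a whole thing is asked for, a point or a joint stands for the part that bears it (a point fixed in the world has none). Each returns a list of dicts, best first, with "score" (0 to 1); they miss things now and then, are a little off and sometimes report something else, mostly with a low value. They report only what shows in the picture. A call takes as long as a camera call.
- models.boxes_of(picture, name): "rect" ([left, top, right, bottom] in pixels, round what is visible of it).
The state is a dict: "clock": time; "qpos": joint angles; "qd": joint speeds; "tau": joint torques, N m; "eef_pos": TCP position; "tool_rot": TCP orientation; "force": force on the tool from outside, world axes, zero at the start; "torque": the same for the moment, N m; "width": finger opening in mm; "gripper_force": force on a finger pad.
Only numpy, scipy, OpenCV 4.12 (cv2) and the standard library are available. Lean on these libraries where they do the work, as an engineer would, in place of code of your own. Each camera call takes 0.05 s, during which the arm holds its last target. There are 200 camera calls.

### The job

Two flat aluminium bearing covers, one square and one with an arched end, lie on the loading strip of the gauging fixture. Slide each one into the nest cut to its own outline, up against the far wall, and press its near edge down past the spring plunger until it lies flat on the bottom of the nest. Feel your way, as the machined covers must never be pushed or pressed with more than 80 N, and do not knock over or shift the black sleeve and the plug gauge standing on the fixture.

Things in the scene. Friction and masses are not known exactly. Their poses are not given: they have to be found in the camera images.
- fixture: Gauging fixture, fixed on the bench: dark steel base plate 310 x 620 mm (x, y), 10 mm thick, with a grey loading strip over its near half (x = -155 to 0 mm), full width, top 26 mm above the bench. The nest blocks stand behind the strip (x = 0 to 155 mm). Origin: centre of the underside; x away from the robot, y left, z up.
- nest_square: Off-white nest block with dark floor, 155 x 150 mm (x, y), 16 mm thick, fixed behind the strip, level with it; the nests are 160 mm apart, in either order. Square pocket 103 x 103 mm, 10 mm deep, rim chamfered 2 mm. Flat near wall at x = -61.5 mm, far wall (datum) at x = 41.5 mm. Origin: centre of its underside; x leads from the strip into the nest, z up.
- nest_arch: Off-white nest block with dark floor, 155 x 150 mm (x, y), 16 mm thick, fixed behind the strip, level with it; the nests are 160 mm apart, in either order. Pocket 103 mm wide, 128 mm long, half-round at the far end, 10 mm deep, rim chamfered 2 mm. Flat near wall at x = -61.5 mm, far wall (datum) at x = 66.5 mm. Origin: centre of its underside; x leads from the strip into the nest, z up.
- nest_square_seat (a point): Point on the floor of the square pocket (6 mm above the block's underside, 16 mm above the bench) where the square cover's origin lies when it is fully bedded.
- nest_arch_seat (a point): Point on the floor of the arched pocket (6 mm above the block's underside, 16 mm above the bench) where the arched cover's origin lies when it is fully bedded.
- plunger_square (a joint): Spring plunger in the middle of the square pocket's near wall: 8 mm round nose standing 5 mm into the pocket, its top 2 mm below the rim. 0 = out; reads metres pushed back (at most 0.006; about 0.002 behind a bedded cover). It holds the cover's near edge up until that is pressed down past it (10 to 20 N), then keeps the cover against the far wall.
- plunger_arch (a joint): Spring plunger in the middle of the arched pocket's near wall: 8 mm round nose standing 5 mm into the pocket, its top 2 mm below the rim. 0 = out; reads metres pushed back (at most 0.006; about 0.002 behind a bedded cover). It holds the cover's near edge up until that is pressed down past it (10 to 20 N), then keeps the cover against the far wall.
- cover_square: Square aluminium cover, 100 x 100 mm, corners rounded 10 mm. 18 mm thick plus a low smooth dome (5 mm high, 72 wide); too wide to grip, it has to be slid. 0.4 to 0.7 kg. Starts on the strip near its left or right end, within 25 degrees of square. Origin: centre of its underside; z up.
- cover_arch: Tombstone-shaped aluminium cover, 125 mm long (x), 100 mm wide: flat at -x, parallel sides 75 mm long, half circle at +x, which starts pointing away from the robot. 18 mm thick plus a low smooth dome (5 mm high, 72 wide); too wide to grip, it has to be slid. 0.4 to 0.7 kg. Starts on the strip near its left or right end, within 25 degrees of square. Origin: centre of its underside; z up.
- sleeve: Black splined sleeve standing on the base plate, 54 mm across, 78 mm high; to be left alone. Origin: centre of its underside.
- plug: Black plug gauge standing on the base plate, 28 mm across, 100 mm high; to be left alone. Origin: centre of its underside.

How it is judged:
By the outcome, as a careful person would: the job done as asked, in the order asked, and still so for the second after the job is handed in, with the robot touching nothing.
It also fails if it takes over 72 s, if anything falls off the work surface, if the arm or the gripper's body presses on something with over 40 N, if the wrist force passes 120 N, or if a joint passes its speed limit or range.

## Working session

There is one attempt and no reset: what is moved stays moved. The work goes in short steps, Python scripts to look and compute and a shell command to move; the robot and the scene stay as the last step left them, time stands still between calls to the robot, and variables do not carry over. Pictures are saved under pics/ and viewed, at most 10 in all, crops included, and the job is handed in when it is done.

```bash
mkdir -p pics; ls
cat > h.py <<'E'
import numpy as np, cv2
from cell import status,get_image,ctrl,models
from scipy.spatial.transform import Rotation as R
def pts(p,T=None):
    h,w=p["z_map"].shape
    u,v=np.meshgrid(np.arange(w),np.arange(h))
    K=np.array([[p["fx"],0,p["cx"]],[0,p["fy"],p["cy"]],[0,0,1.]])
    n=cv2.undistortPoints(np.stack([u,v],-1).reshape(-1,1,2).astype(float),K,np.array([p["k1"],0,0,0.])).reshape(h,w,2)
    z=p["z_map"]
    P=np.stack([n[...,0]*z,-n[...,1]*z,-z],-1)
    if T is None:
        Rm=np.array(p["rotation"]); 
        if Rm.shape!=(3,3): Rm=R.from_euler("xyz",Rm).as_matrix()
        return P@Rm.T+np.array(p["position"])
    return P@T[:3,:3].T+T[:3,3]
def save(p,n): cv2.imwrite("pics/"+n,cv2.cvtColor(p["color"],cv2.COLOR_RGB2BGR))
E
python3 - <<'E'
from h import *
s=status.read_state(); print(s)
for c in ("scene","side"):
    p=get_image(c); save(p,c+"0.png"); np.savez("pics/%s0.npz"%c,P=pts(p),c=p["color"],z=p["z_map"])
    print(c,p["position"],p["rotation"],p["k1"],p["fx"])
    P=pts(p)
    for n in "fixture nest_square nest_arch cover_square cover_arch sleeve plug".split():
        b=models.boxes_of(p,n)
        for d in b[:2]:
            l,t,r,bo=[int(x) for x in d["rect"]]; q=P[min((t+bo)//2,399),min((l+r)//2,639)]
            print(n,round(d["score"],2),(l,t,r,bo),q.round())
E
```

```text
pics
{'clock': 0.0, 'qpos': array([-1.36679267,  0.62932334,  0.03844985,  1.51838511, -0.02700255,
        0.996303  , -0.01997432]), 'qd': array([-0.0005952 , -0.00017178, -0.00173946,  0.00229898,  0.00131355,
        0.00168235,  0.00066808]), 'tau': array([-6.40234757e-04, -5.63389957e+01,  1.22610804e+00, -1.93445510e+01,
        1.10630871e-02,  1.02541811e-02, -1.52011881e-05]), 'eef_pos': array([173.05962241, 625.8805791 , 230.39853583]), 'tool_rot': array([-3.13969225e+00,  2.67928584e-05,  2.87180654e+00]), 'force': array([-0.30432444, -0.84988677, -0.11874661]), 'torque': array([-0.00967705,  0.03726475,  0.02417737]), 'gripper_force': 0.0, 'width': 85.32038073952084}
scene [-53.17158631 437.66100075 417.25761972] [ 1.11757133 -0.01427225 -2.15088926] 0.00024677754426640663 396.09667377020156
fixture 0.67 (151, 169, 471, 312) [477. 106.  27.]
nest_square 0.95 (222, 186, 312, 232) [652. 110.  15.]
nest_square 0.41 (183, 176, 202, 224) [669. 263.  70.]
nest_arch 0.84 (285, 173, 372, 211) [654. -52.  16.]
cover_square 0.86 (185, 233, 256, 285) [477. 278.  48.]
cover_square 0
[... 169 characters left out ...]
74, 205, 225) [668. 255.  70.]
side [  617.74559131 -1063.00829355   740.47819846] [ 1.01991689 -0.02498883  0.04929495] -0.04915185524998167 464.77434006440603
fixture 0.81 (244, 171, 378, 312) [552. -62.  24.]
nest_square 0.68 (323, 196, 381, 226) [661. 114.  15.]
nest_square 0.47 (352, 161, 365, 195) [678. 244.  59.]
nest_arch 0.84 (319, 224, 377, 265) [650. -55.  15.]
nest_arch 0.62 (339, 259, 366, 298) [ 657. -260.   70.]
cover_square 0.61 (286, 169, 320, 190) [504. 240.  48.]
cover_square 0.51 (317, 224, 375, 267) [645. -62.  17.]
cover_arch 0.94 (252, 257, 306, 287) [ 488. -223.   47.]
sleeve 0.85 (340, 258, 364, 297) [ 657. -259.   73.]
plug 0.63 (353, 160, 368, 193) [684. 246.  65.]
```

View pics/scene0.png

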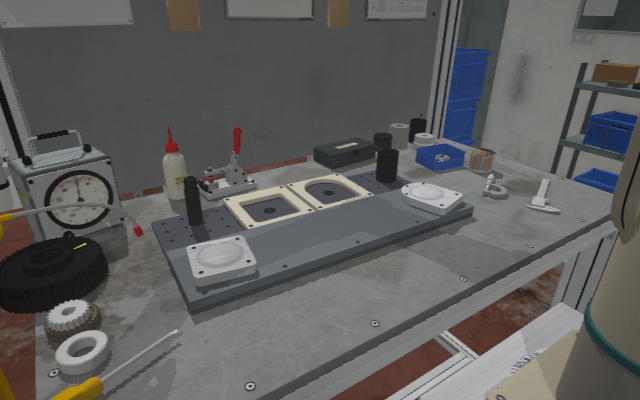

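```bash
cat > topo.py <<'E'
import numpy as np,cv2,sys
# height map 1.5mm/px over x 350..800, y -350..350 from both
out=[]
for c in ("scene","side"):
    d=np.load("pics/%s0.npz"%c);P=d["P"];ok=d["z"]>0
    q=P[ok];col=d["c"][ok]
    m=(q[:,0]>350)&(q[:,0]<800)&(q[:,1]>-360)&(q[:,1]<360)&(q[:,2]>-20)&(q[:,2]<150)
    q=q[m];col=col[m]
    im=np.zeros((300,480,3),np.uint8)
    r=((800-q[:,0])/1.5).astype(int);cc=((360-q[:,1])/1.5).astype(int)
    z=q[:,2]
    hue=np.clip(z*2.2,0,255).astype(np.uint8)
    im[r,cc]=cv2.applyColorMap(hue[:,None],cv2.COLORMAP_JET)[:,0]
    out.append(im)
    t=(z>38)&(z<56)&(q[:,0]<580)
    for s in (1,-1):
        k=t&(q[:,1]*s>120)
        k2=k&(z<46.5)
        if k.sum()<50: continue
        pp=q[k][:,:2].astype(np.float32)
        print(c,s,k.sum(),np.median(q[k2][:,2]),cv2.minAreaRect(pp),pp.min(0),pp.max(0))
cv2.imwrite("pics/topo.png",np.vstack(out))
E
python3 topo.py
```

```text
scene 1 2243 43.9669976184496 ((495.38720703125, 271.1560363769531), (100.09111022949219, 103.536865234375), 81.36648559570312) [439.47705 215.60123] [551.05035 326.6804 ]
scene -1 1109 44.04770769906645 ((482.42431640625, -207.2884521484375), (124.44708251953125, 103.65728759765625), 15.676040649414062) [ 412.48587 -268.91852] [ 544.7375  -154.11156]
side 1 480 43.13644528574838 ((496.93756103515625, 267.8926696777344), (107.04869079589844, 102.47598266601562), 81.47232055664062) [443.2361  211.52968] [551.9106  323.58923]
side -1 1357 44.08489586436809 ((484.39019775390625, -211.01971435546875), (123.95369720458984, 103.0011978149414), 15.377443313598633) [ 414.80984 -273.093  ] [ 546.0623 -154.9366]
```

View pics/topo.png

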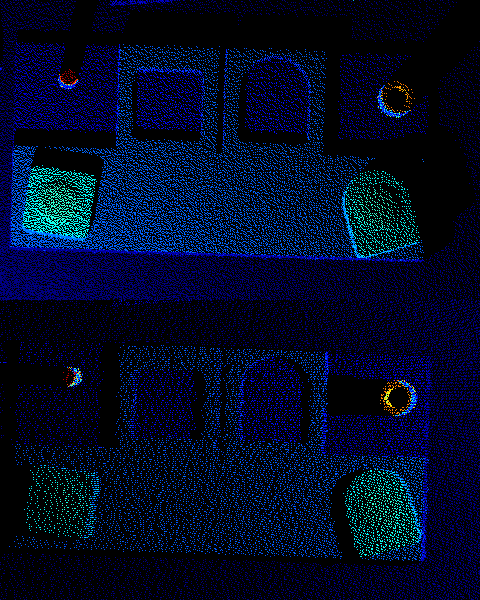

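The first picture shows the square cover at about (222,260) and the arched one at (432,197). The square nest is at (267,207) and the arched nest at (330,190), with the plug at (194,200) and the sleeve at (387,165). The height map agrees, and shows the fixture turned slightly clockwise. I'll move above it for a wrist view.

```bash
python3 -m handwheel '[{"delta_pos":[2.2,-3.3,0.8],"yaw":0},{"delta_pos":[2.2,-3.3,0.8],"yaw":0},{"delta_pos":[2.2,-3.3,0.8],"yaw":0},{"delta_pos":[2.2,-3.3,0.8],"yaw":0},{"delta_pos":[2.2,-3.3,0.8],"yaw":0},{"delta_pos":[2.2,-3.3,0.8],"yaw":0.03},{"delta_pos":[2.2,-3.3,0.8],"yaw":0.06},{"delta_pos":[2.2,-3.3,0.8],"yaw":0.06},{"delta_pos":[2.2,-3.3,0.8],"yaw":0.06},{"delta_pos":[2.2,-3.3,0.8],"yaw":0.06}]' 0
python3 -m handwheel '[{"delta_pos":[2.2,-3.3,0.8],"yaw":0},{"delta_pos":[2.2,-3.3,0.8],"yaw":0},{"delta_pos":[2.2,-3.3,0.8],"yaw":0},{"delta_pos":[2.2,-3.3,0.8],"yaw":0},{"delta_pos":[2,-3.3,0.8],"yaw":0},{"delta_pos":[0,0,0],"yaw":0},{"delta_pos":[0,0,0],"yaw":0},{"delta_pos":[0,0,0],"yaw":0}]'
python3 - <<'E'
from h import *
s=status.read_state();print(s["eef_pos"],s["tool_rot"],s["qpos"])
p=get_image("wrist");save(p,"w0.png")
T=np.eye(4);T[:3,:3]=R.from_euler("xyz",s["tool_rot"]).as_matrix();T[:3,3]=s["eef_pos"]
P=pts(p,T@p["hand_eye"]);np.savez("pics/w0.npz",P=P,c=p["color"],z=p["z_map"])
print(p["hand_eye"]); print(P[0,0],P[0,-1],P[-1,0],P[200,320])
E
```

```text
clock: 1.63
eef_pos: [394.0, 294.8, 312.0]
tool_rot: [3.141, 0.001, -3.138]
force: [1.0, -0.2, 0.4]
width: 42.4
gripper_force: 0.0
clock: 2.3
eef_pos: [500.8, 132.0, 351.2]
tool_rot: [3.141, -0.001, -3.141]
force: [-0.1, 0.1, 0.0]
width: 42.5
gripper_force: 0.0
[500.79200671 132.03050004 351.16764556] [ 3.14085332e+00 -7.02830355e-04 -3.14140124e+00] [-0.39516978  0.31648411  0.11471721  1.70898562 -0.04062     1.11885858
  1.30264764]
[[ 7.23497364e-04  9.66285379e-01  2.57472412e-01  6.47712680e+01]
 [ 9.99997840e-01 -1.20071779e-03  1.69626036e-03  5.67741823e-01]
 [ 1.94822329e-03  2.57470629e-01 -9.66284161e-01 -1.42490279e+02]
 [ 0.00000000e+00  0.00000000e+00  0.00000000e+00  1.00000000e+00]]
[ 298.34079785 -284.51637985    1.52246941] [ 149.87731706  994.64130469 -525.27064964] [488.94341827  72.33710028 441.93334785] [561.40942012 133.70139114  26.76333782]
```

View pics/w0.png

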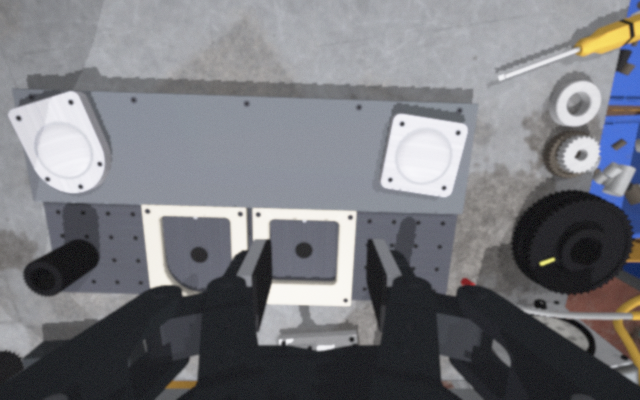

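The wrist view shows both covers, at about (62,145) and (425,155). The arched nest is at (197,245) and the square nest at (305,245). The fingers hide only part of the far end. I'll fit the geometry in a top-down projection.

```bash
cat > fit.py <<'E'
from h import *
from scipy.optimize import least_squares
d=np.load("pics/w0.npz");P=d["P"];c=d["c"].astype(int);z=d["z"]
# strip/rim top plane level
cream=(c.min(-1)>150)&(c[...,0]-c[...,2]>12)&(z>0)&(abs(P[...,2]-26)<6)
cream=cv2.morphologyEx(cream.astype(np.uint8),cv2.MORPH_OPEN,np.ones((3,3)))
n,l,st,ce=cv2.connectedComponentsWithStats(cream)
print("cream z",np.median(P[...,2][cream>0]))
for i in range(1,n):
    if st[i,4]<300: continue
    q=P[l==i]; print("comp",st[i],q[:,:2].min(0).round(1),q[:,:2].max(0).round(1))
def line(q,ax): # robust fit q[ax]=a+b*q[1-ax]
    f=least_squares(lambda t:t[0]+t[1]*(q[:,1-ax]-100*(ax==0)-600*(ax==1))-q[:,ax],[np.median(q[:,ax]),0],loss="soft_l1",f_scale=.7);return f.x.round(4),len(q)
H,W=cream.shape
# strip/cream boundary: topmost cream pixel per column; side walls: transitions per row
top=[];tr=[]
for u in range(140,360):
    v=np.flatnonzero(cream[:260,u])
    if len(v)>4: top.append(P[v[0],u])
top=np.array(top);print("x=0 line",line(top[np.isfinite(top[:,0])],0))
near=[]
for u in list(range(170,232))+list(range(275,332)):
    v=np.flatnonzero(cream[:260,u])
    if len(v)>4:
        k=v[0]
        while cream[k,u]:k+=1
        near.append(P[k-1,u])
print("near wall line (x=16)",line(np.array(near),0))
rows={}
for v in range(222,250):
    e=np.flatnonzero(np.diff(cream[v,130:365].astype(int)))+130
    rows[v]=e
    if v in(225,235,245):print(v,e)
    if len(e)==8:
        for j,u in enumerate(e): tr.append((j,*P[v,u+(1 if j%2==0 else 0)]))
tr=np.array(tr)
if len(tr):
  for j in range(8):
    print("y edge",j,line(tr[tr[:,0]==j][:,1:],1))
# covers
top=(P[...,2]>38)&(P[...,2]<54)&(z>0)&(P[...,0]<570)
for s in(1,-1):
    m=(top&(P[...,1]*s>120)).astype(np.uint8);m=cv2.morphologyEx(m,cv2.MORPH_OPEN,np.ones((3,3)))
    q=P[m>0][:,:2].astype(np.float32);print("cover",s,m.sum(),cv2.minAreaRect(q),cv2.boxPoints(cv2.minAreaRect(q)).round(1).tolist())
blk=(P[...,2]>45)&(P[...,2]<130)&(z>0)&(P[...,0]>560)&(P[...,0]<720)&(c.max(-1)<70)
for s in(1,-1):
    q=P[blk&(P[...,1]*s>170)&(abs(P[...,1])<330)]
    if len(q):print("black",s,len(q),np.percentile(q,[2,50,98],axis=0).round(1).tolist())
E
python3 fit.py
```

```text
cream z 23.35042457846265Traceback (most recent call last):
  File "fit.py", line 20, in <module>
    top=np.array(top);print("x=0 line",line(top[np.isfinite(top[:,0])],0))
                                                            ~~~^^^^^
IndexError: too many indices for array: array is 1-dimensional, but 2 were indexed
```

```bash
python3 - <<'E'
import numpy as np
d=np.load("pics/w0.npz");
for v,u in((250,150),(212,300),(150,250),(250,200),(150,60),(230,152)):print(d["c"][v,u],d["P"][v,u].round(1),d["z"][v,u])
E
sed -i 's/(c.min(-1)>150)&(c\[...,0\]-c\[...,2\]>12)/(c.min(-1)>135)/' fit.py; python3 fit.py
```

```text
[244 240 234] [ 639.  -119.8   26.8] 503.53467
[246 243 238] [579.4 104.8  26.8] 488.07352
[145 150 159] [490.2  37.   26.5] 465.47235
[43 41 46] [643.3 -49.1  16.6] 514.4218
[236 235 240] [ 487.6 -206.7   50.8] 441.63165
[243 240 234] [ 607.7 -113.5   25.7] 496.65085
cream z 26.123565403633336
comp [   35    94   443   212 39465] [ 416.4 -275.7] [733.  344.1]
comp [562 136  37  37 957] [470.5 466.8] [521.  517.3]
x=0 line (array([4.232507e+02, 2.840000e-02]), 220)
near wall line (x=16) (array([5.897591e+02, 3.340000e-02]), 119)
225 [142 160 229 245 252 268 338 354]
235 [143 161 229 246 253 268 337 353]
245 [144 162 230 246 337 353]
y edge 0 (array([-1.253885e+02, -2.030000e-02]), 15)
y edge 1 (array([-1.025491e+02, -1.190000e-02]), 15)
y edge 2 (array([ 1.6202, -0.053 ]), 15)
y edge 3 (array([ 2.40226e+01, -1.69000e-02]), 15)
y edge 4 (array([ 3.54858e+01, -7.80000e-03]), 15)
y edge 5 (array([ 5.73658e+01, -2.16000e-02]), 15)
y edge 6 (array([1.605648e+02, 1.690000e-02]), 15)
y edge 7 (array([ 1.835413e+02, -2.850000e-02]), 15)
cover 1 5911 ((514.3375244140625, 384.53704833984375), (331.6474914550781, 100.0640640258789), 81.29374694824219) [[439.79998779296875, 228.1999969482422], [538.7000122070312, 213.10000610351562], [588.9000244140625, 540.9000244140625], [490.0, 556.0]]
cover -1 6781 ((484.4902038574219, -208.3329620361328), (125.26224517822266, 101.20630645751953), 15.091202735900879) [[410.79998779296875, -175.8000030517578], [437.20001220703125, -273.5], [558.0999755859375, -240.89999389648438], [531.7999877929688, -143.1999969482422]]
black -1 1992 [[627.5, -254.5, 47.1], [649.3, -224.2, 78.4], [674.1, -208.6, 89.6]]
```

```bash
sed -i 's/c.min(-1)>135/c.min(-1)>190/; s/(P\[...,1\]\*s>120)/(P[...,1]*s>120)\&(abs(P[...,1])<345)/' fit.py; python3 fit.py | egrep "line|cover|edge"
```

```text
x=0 line (array([5.753382e+02, 2.960000e-02]), 208)
near wall line (x=16) (array([5.89555e+02, 2.92000e-02]), 119)
y edge 0 (array([-1.245185e+02, -3.430000e-02]), 15)
y edge 1 (array([-1.024429e+02, -3.990000e-02]), 15)
y edge 2 (array([ 3.3296, -0.0474]), 15)
y edge 3 (array([ 2.39068e+01, -1.51000e-02]), 15)
y edge 4 (array([ 3.54899e+01, -8.40000e-03]), 15)
y edge 5 (array([ 5.73962e+01, -3.15000e-02]), 15)
y edge 6 (array([1.62505e+02, 1.43000e-02]), 15)
y edge 7 (array([ 1.835413e+02, -2.850000e-02]), 15)
cover 1 5560 ((496.9251708984375, 270.68145751953125), (101.07563018798828, 100.22293853759766), 81.53790283203125) [[439.8999938964844, 228.10000610351562], [539.0999755859375, 213.3000030517578], [553.9000244140625, 313.29998779296875], [454.79998779296875, 328.0]]
cover -1 6781 ((484.4902038574219, -208.3329620361328), (125.26224517822266, 101.20630645751953), 15.091202735900879) [[410.79998779296875, -175.8000030517578], [437.20001220703125, -273.5], [558.0999755859375, -240.89999389648438], [531.7999877929688, -143.1999969482422]]
```

```bash
python3 -m handwheel '[{"delta_pos":[0.05,1.53,-2],"yaw":-0.123},{"delta_pos":[0.05,1.53,-2],"yaw":-0.123},{"delta_pos":[0.05,1.53,-2],"yaw":-0.123},{"delta_pos":[0.05,1.53,-2],"yaw":-0.123},{"delta_pos":[0.05,1.53,-2],"yaw":-0.123},{"delta_pos":[0.05,1.53,-2],"yaw":-0.123},{"delta_pos":[0.05,1.53,-2],"yaw":-0.123},{"delta_pos":[0.05,1.53,-2],"yaw":-0.123},{"delta_pos":[0.05,1.53,-2],"yaw":-0.123},{"delta_pos":[0.05,1.53,-2],"yaw":-0.123}]'
python3 -m handwheel '[{"delta_pos":[0.05,1.53,-2],"yaw":-0.123},{"delta_pos":[0.05,1.53,-2],"yaw":-0.123},{"delta_pos":[0.05,1.53,-2],"yaw":-0.123},{"delta_pos":[0.05,1.53,-2],"yaw":-0.123},{"delta_pos":[0,0,0],"yaw":0},{"delta_pos":[0,0,0],"yaw":0},{"delta_pos":[0,0,0],"yaw":0}]'
```

```text
clock: 3.18
eef_pos: [504.5, 287.2, 150.0]
tool_rot: [-3.141, -0.001, 1.909]
force: [0.2, 0.3, -0.3]
width: 42.7
gripper_force: 0.0
clock: 3.77
eef_pos: [507.8, 345.7, 71.8]
tool_rot: [3.141, 0.0, 1.423]
force: [-0.6, -0.5, 0.8]
width: 42.5
gripper_force: 0.0
```

```bash
python3 -m handwheel '[{"delta_pos":[0,0,-1.4],"yaw":0},{"delta_pos":[0,0,-1.4],"yaw":0},{"delta_pos":[0,0,-1],"yaw":0},{"delta_pos":[0,0,-0.5],"yaw":0},{"delta_pos":[0,0,0],"yaw":0},{"delta_pos":[-0.06,-0.4,0],"yaw":0},{"delta_pos":[-0.06,-0.4,0],"yaw":0},{"delta_pos":[-0.06,-0.4,0],"yaw":0}]'
python3 -m handwheel '[{"delta_pos":[-0.06,-0.4,0],"yaw":0},{"delta_pos":[-0.06,-0.4,0],"yaw":0},{"delta_pos":[-0.06,-0.4,0],"yaw":0},{"delta_pos":[-0.06,-0.4,0],"yaw":0},{"delta_pos":[-0.06,-0.4,0],"yaw":0}]'
python3 - <<'E'
from h import *
s=status.read_state();print(s["eef_pos"],s["tool_rot"],s["force"])
p=get_image("wrist");save(p,"w1.png")
E
```

```text
clock: 4.43
eef_pos: [506.9, 333.2, 29.1]
tool_rot: [3.141, -0.001, 1.42]
force: [-0.4, -0.2, -0.0]
width: 42.6
gripper_force: 0.0
clock: 4.85
eef_pos: [503.7, 314.0, 28.7]
tool_rot: [3.141, -0.001, 1.42]
force: [0.6, 3.5, 2.1]
width: 42.5
gripper_force: 1.5
[503.73563342 314.01324679  28.69593392] [ 3.14083148e+00 -1.20917064e-03  1.42019468e+00] [0.61389582 3.45067106 2.07749689]
```

View pics/w1.png

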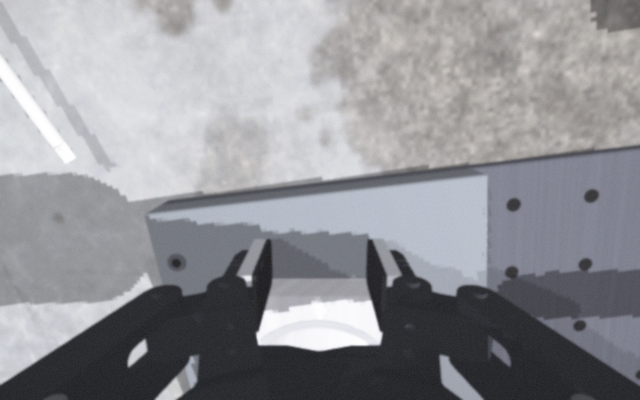

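The cover edge shows parallel against both fingers at about (320,280), and the push force is 3.5 N. I'll push sideways and square the cover up to the fixture.

```bash
python3 -m handwheel '[{"delta_pos":[-0.02,-0.6,0],"yaw":0.012},{"delta_pos":[-0.02,-0.7,0],"yaw":0.012},{"delta_pos":[-0.02,-0.8,0],"yaw":0.012},{"delta_pos":[-0.02,-0.8,0],"yaw":0.012},{"delta_pos":[-0.02,-0.8,0],"yaw":0.012},{"delta_pos":[-0.02,-0.8,0],"yaw":0.012},{"delta_pos":[-0.02,-0.8,0],"yaw":0.012},{"delta_pos":[-0.02,-0.8,0],"yaw":0.012},{"delta_pos":[-0.02,-0.8,0],"yaw":0.012},{"delta_pos":[-0.02,-0.8,0],"yaw":0.012}]'
python3 -m handwheel '[{"delta_pos":[-0.02,-0.8,0],"yaw":0},{"delta_pos":[-0.02,-0.7,0],"yaw":0},{"delta_pos":[-0.02,-0.6,0],"yaw":0},{"delta_pos":[-0.02,-0.5,0],"yaw":0},{"delta_pos":[-0.02,-0.4,0],"yaw":0},{"delta_pos":[-0.02,-0.4,0],"yaw":0},{"delta_pos":[-0.02,-0.4,0],"yaw":0},{"delta_pos":[-0.02,-0.4,0],"yaw":0},{"delta_pos":[-0.02,-0.3,0],"yaw":0},{"delta_pos":[-0.02,-0.3,0],"yaw":0}]'
python3 -m handwheel '[{"delta_pos":[-0.02,-0.3,0],"yaw":0},{"delta_pos":[-0.02,-0.3,0],"yaw":0},{"delta_pos":[0,-0.3,0],"yaw":0},{"delta_pos":[0,0,0],"yaw":0}]'
```

```text
clock: 5.73
eef_pos: [501.2, 235.7, 28.2]
tool_rot: [-3.141, 0.0, 1.541]
force: [-0.6, 2.0, 1.6]
width: 42.5
gripper_force: 1.1
clock: 6.57
eef_pos: [499.3, 188.4, 28.3]
tool_rot: [-3.141, 0.0, 1.54]
force: [0.3, 1.2, -1.5]
width: 42.6
gripper_force: 0.8
clock: 6.9
eef_pos: [499.0, 178.7, 28.3]
tool_rot: [-3.141, 0.001, 1.539]
force: [-0.6, -0.4, 0.3]
width: 42.8
gripper_force: 0.0
```

```bash
python3 -m handwheel '[{"delta_pos":[0,0.5,0],"yaw":0},{"delta_pos":[0,0.8,1],"yaw":0},{"delta_pos":[0,0,3],"yaw":0},{"delta_pos":[-0.2,-0.9,2.5],"yaw":0.121},{"delta_pos":[-0.2,-0.9,2.5],"yaw":0.121},{"delta_pos":[-0.2,-0.9,2.5],"yaw":0.121},{"delta_pos":[-0.2,-0.9,2.5],"yaw":0.121},{"delta_pos":[-0.2,-0.9,2.5],"yaw":0.121},{"delta_pos":[-0.2,-0.9,2.5],"yaw":0.121},{"delta_pos":[-0.2,-0.9,2.5],"yaw":0.121}]'
python3 -m handwheel '[{"delta_pos":[-0.2,-0.9,0],"yaw":0.121},{"delta_pos":[-0.2,-0.9,0],"yaw":0.121},{"delta_pos":[-0.2,0,0],"yaw":0.121},{"delta_pos":[-0.2,0,0],"yaw":0.121},{"delta_pos":[-0.2,0,0],"yaw":0.121},{"delta_pos":[0,0,0],"yaw":0.121},{"delta_pos":[0,0,0],"yaw":0},{"delta_pos":[0,0,0],"yaw":0},{"delta_pos":[0,0,0],"yaw":0}]'
cat > look.py <<'E'
from h import *
import sys
def look(name,lo,hi,xmax=700):
    s=status.read_state();p=get_image("wrist");save(p,name)
    T=np.eye(4);T[:3,:3]=R.from_euler("xyz",s["tool_rot"]).as_matrix();T[:3,3]=s["eef_pos"]
    P=pts(p,T@p["hand_eye"]);c=p["color"].astype(int);z=p["z_map"]
    np.savez("pics/"+name[:-4]+".npz",P=P,c=c,z=z)
    print(s["eef_pos"].round(1),s["tool_rot"].round(3),s["qpos"].round(2))
    psi=-0.03;O=np.array([572.7,30.3]);Rf=np.array([[np.cos(psi),np.sin(psi)],[-np.sin(psi),np.cos(psi)]])
    F=(P[...,:2]-O)@Rf.T   # fixture coords
    # cover top
    m=((z>0)&(P[...,2]>38)&(P[...,2]<54)&(P[...,1]>lo)&(P[...,1]<hi)&(P[...,0]<xmax)&(c.min(-1)>120)).astype(np.uint8)
    m=cv2.morphologyEx(m,cv2.MORPH_OPEN,np.ones((3,3)))
    n,l,st,_=cv2.connectedComponentsWithStats(m);k=1+st[1:,4].argmax()
    q=F[l==k].astype(np.float32);r=cv2.minAreaRect(q)
    print("cover fixt-frame",[np.round(a,3) for a in r],np.round(cv2.boxPoints(r),1).tolist())
    # sides & near edge lines
    for ax,nm in((1,"sides"),(0,"ends")):
        o=1-ax;b=np.round(q[:,o]/2).astype(int)
        L=[(2*i,np.percentile(q[b==i,ax],1),np.percentile(q[b==i,ax],99)) for i in np.unique(b) if (b==i).sum()>8]
        L=np.array(L);L=L[(L[:,0]>L[:,0].min()+14)&(L[:,0]<L[:,0].max()-14)]
        if len(L)>5:
            for j in(1,2):
                f=np.polyfit(L[:,0]-L[:,0].mean(),L[:,j],1);print(nm,j,"pos %.2f slope %.4f at %.0f"%(f[1],f[0],L[:,0].mean()))
    # cream: pocket sides
    cr=((z>0)&(c.min(-1)>190)&(abs(P[...,2]-26)<4))
    for lab,a,b_ in(("arch",-170,-5),("sq",5,165)):
        g=F[cr&(F[...,0]>24)&(F[...,0]<62)&(F[...,1]>a)&(F[...,1]<b_)]
        if len(g)>50:
            ys=np.sort(g[:,1]);i=np.diff(ys).argmax();print(lab,"cream y'",ys[[0,i,i+1,-1]].round(1),"pocket mid",round((ys[i]+ys[i+1])/2,2),"block mid",round((ys[0]+ys[-1])/2,2))
if __name__=="__main__": look(sys.argv[1],float(sys.argv[2]),float(sys.argv[3]))
E
python3 look.py w2.png 20 230
```

```text
clock: 7.73
eef_pos: [484.7, 129.2, 244.7]
tool_rot: [-3.141, 0.001, 2.393]
force: [0.7, 0.7, 0.3]
width: 42.8
gripper_force: 0.0
clock: 8.48
eef_pos: [475.1, 111.6, 243.3]
tool_rot: [-3.141, 0.0, 3.11]
force: [0.5, 0.9, -0.6]
width: 42.6
gripper_force: 0.0
[475.1 111.6 243.3] [-3.141  0.     3.11 ] [-0.3   0.38  0.02  1.94 -0.01  0.82  1.26]
cover fixt-frame [array([-78.477,  84.628]), array([100.175, 100.689]), np.float64(89.958)] [[-128.89999389648438, 34.599998474121094], [-28.200000762939453, 34.5], [-28.100000381469727, 134.6999969482422], [-128.8000030517578, 134.8000030517578]]
sides 1 pos 36.10 slope -0.0041 at -78
sides 2 pos 133.01 slope 0.0049 at -78
ends 1 pos -128.19 slope 0.0010 at 84
ends 2 pos -30.00 slope 0.0022 at 84
arch cream y' [-155.  -155.  -154.6 -131.3] pocket mid -154.8 block mid -143.15
sq cream y' [ 15.7  28.3 132.8 139.7] pocket mid 80.58 block mid 77.72
```

View pics/w2.png

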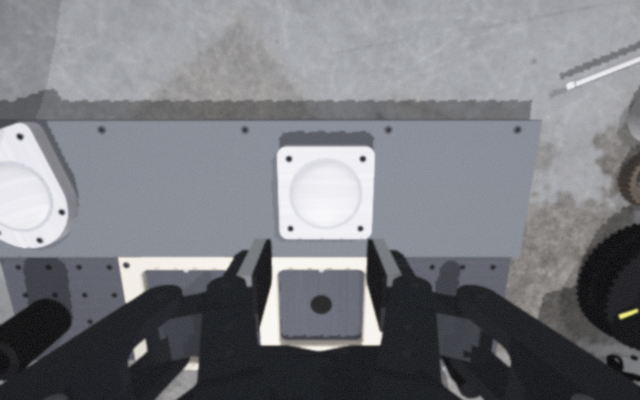

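The cover sits square to the fixture at y' = 84.6 and the pocket is at about 80.5, so I need a 4 mm shift during the push. I'll stage behind the near edge.

```bash
python3 -m handwheel '[{"delta_pos":[-0.87,0.13,-2.6],"yaw":0},{"delta_pos":[-0.87,0.13,-2.6],"yaw":0},{"delta_pos":[-0.87,0.13,-2.6],"yaw":0},{"delta_pos":[-0.87,0.13,-2.6],"yaw":0},{"delta_pos":[-0.87,0.13,-2.6],"yaw":0},{"delta_pos":[-0.85,0.13,-2.6],"yaw":0},{"delta_pos":[0,0,-2.5],"yaw":0},{"delta_pos":[0,0,-2],"yaw":0},{"delta_pos":[0,0,-1],"yaw":0},{"delta_pos":[0,0,-0.4],"yaw":0}]'
python3 -m handwheel '[{"delta_pos":[0,0,0],"yaw":0},{"delta_pos":[0.4,-0.01,0],"yaw":0},{"delta_pos":[0.4,-0.01,0],"yaw":0},{"delta_pos":[0.4,-0.01,0],"yaw":0},{"delta_pos":[0.4,-0.01,0],"yaw":0}]'
python3 -m handwheel '[{"delta_pos":[0.4,-0.08,0],"yaw":0},{"delta_pos":[0.4,-0.08,0],"yaw":0},{"delta_pos":[0.4,-0.08,0],"yaw":0},{"delta_pos":[0.4,-0.08,0],"yaw":0},{"delta_pos":[0.4,-0.08,0],"yaw":0},{"delta_pos":[0.3,-0.06,0],"yaw":0}]'
python3 look.py w3.png 20 230
```

```text
clock: 9.37
eef_pos: [423.1, 118.6, 34.8]
tool_rot: [-3.137, -0.005, 3.112]
force: [0.1, 0.5, 0.2]
width: 42.5
gripper_force: 0.0
clock: 9.78
eef_pos: [439.5, 118.0, 36.6]
tool_rot: [-3.137, -0.003, 3.113]
force: [-3.8, -0.6, 1.5]
width: 42.8
gripper_force: 1.5
clock: 10.28
eef_pos: [463.1, 113.4, 36.3]
tool_rot: [-3.138, -0.003, 3.113]
force: [-3.0, 0.3, 2.9]
width: 42.8
gripper_force: 1.5
[463.1 113.4  36.3] [-3.138e+00 -3.000e-03  3.113e+00] [-0.16  0.73 -0.2   2.13  0.45  0.32  0.8 ]
cover fixt-frame [array([-86.289,  79.787]), array([31.901, 57.045]), np.float64(1.091)] [[-102.80000305175781, 108.0], [-101.69999694824219, 51.0], [-69.80000305175781, 51.599998474121094], [-70.9000015258789, 108.5999984741211]]
ends 1 pos -101.12 slope -0.0049 at 80
ends 2 pos -72.27 slope -0.0011 at 80
```

```bash
python3 -m handwheel '[{"delta_pos":[-0.6,0,0],"yaw":0},{"delta_pos":[0,0,2],"yaw":0},{"delta_pos":[0,0,4],"yaw":0},{"delta_pos":[0,0,4],"yaw":0},{"delta_pos":[0,0,4],"yaw":0},{"delta_pos":[0,0,4],"yaw":0},{"delta_pos":[0,0,2],"yaw":0},{"delta_pos":[0,0,0],"yaw":0},{"delta_pos":[0,0,0],"yaw":0},{"delta_pos":[0,0,0],"yaw":0}]'
python3 look.py w4.png 20 230
```

```text
clock: 11.17
eef_pos: [456.0, 113.0, 235.5]
tool_rot: [-3.137, -0.004, 3.112]
force: [0.1, -0.2, 0.1]
width: 42.1
gripper_force: 0.0
[456.  113.  235.5] [-3.137 -0.004  3.112] [ 0.02  0.4  -0.44  1.98  0.23  0.81  0.99]
cover fixt-frame [array([-49.852,  80.686]), array([100.992, 100.322]), np.float64(0.093)] [[-100.4000015258789, 130.8000030517578], [-100.30000305175781, 30.399999618530273], [0.699999988079071, 30.600000381469727], [0.6000000238418579, 130.89999389648438]]
sides 1 pos 32.16 slope -0.0026 at -50
sides 2 pos 128.20 slope -0.0349 at -50
ends 1 pos -99.72 slope -0.0014 at 80
ends 2 pos -1.57 slope -0.0051 at 80
arch cream y' [-154.9 -135.4 -134.2 -133.1] pocket mid -134.78 block mid -143.98
sq cream y' [ 10.3  28.4 132.6 146.6] pocket mid 80.54 block mid 78.48
```

```bash
python3 -m handwheel '[{"delta_pos":[0,0,-4],"yaw":0},{"delta_pos":[0,0,-4],"yaw":0},{"delta_pos":[0,0,-4],"yaw":0},{"delta_pos":[0,0,-4],"yaw":0},{"delta_pos":[0,0,-3],"yaw":0},{"delta_pos":[0,0,-1.2],"yaw":0},{"delta_pos":[0,0,-0.4],"yaw":0},{"delta_pos":[0.3,-0.01,0],"yaw":0},{"delta_pos":[0.4,-0.01,0],"yaw":0},{"delta_pos":[0.4,-0.01,0],"yaw":0}]'
python3 -m handwheel '[{"delta_pos":[0.4,-0.01,0],"yaw":0},{"delta_pos":[0.5,-0.015,0],"yaw":0},{"delta_pos":[0.5,-0.015,0],"yaw":0},{"delta_pos":[0.5,-0.015,0],"yaw":0}]'
```

```text
clock: 12.05
eef_pos: [467.9, 113.3, 30.9]
tool_rot: [-3.138, -0.003, 3.113]
force: [-1.0, -0.0, -1.0]
width: 42.3
gripper_force: 0.8
clock: 12.38
eef_pos: [486.9, 112.5, 30.8]
tool_rot: [-3.137, -0.003, 3.113]
force: [-3.5, -0.0, 2.0]
width: 43.0
gripper_force: 1.5
```

```bash
python3 -m handwheel '[{"delta_pos":[0.5,-0.015,0],"yaw":0},{"delta_pos":[0.5,-0.015,0],"yaw":0},{"delta_pos":[0.5,-0.015,0],"yaw":0},{"delta_pos":[0.5,-0.015,0],"yaw":0},{"delta_pos":[0.5,-0.015,0],"yaw":0},{"delta_pos":[0.5,-0.015,0],"yaw":0}]'
python3 -m handwheel '[{"delta_pos":[0.4,-0.012,0],"yaw":0},{"delta_pos":[0.4,-0.012,0],"yaw":0},{"delta_pos":[0.4,-0.012,0],"yaw":0},{"delta_pos":[0.4,-0.012,0],"yaw":0},{"delta_pos":[0.4,-0.012,0],"yaw":0}]'
```

```text
clock: 12.88
eef_pos: [516.9, 111.8, 30.2]
tool_rot: [-3.137, -0.003, 3.113]
force: [-2.6, 0.3, 2.8]
width: 42.7
gripper_force: 1.6
clock: 13.3
eef_pos: [536.8, 111.2, 30.3]
tool_rot: [-3.137, -0.003, 3.113]
force: [-2.9, 0.3, 2.2]
width: 42.7
gripper_force: 1.6
```

```bash
python3 -m handwheel '[{"delta_pos":[0.4,-0.012,0],"yaw":0},{"delta_pos":[0.4,-0.012,0],"yaw":0},{"delta_pos":[0.4,-0.012,0],"yaw":0},{"delta_pos":[0.4,-0.012,0],"yaw":0},{"delta_pos":[0.4,-0.012,0],"yaw":0}]'
python3 -m handwheel '[{"delta_pos":[0.3,-0.01,0],"yaw":0},{"delta_pos":[0.3,-0.01,0],"yaw":0},{"delta_pos":[0.3,-0.01,0],"yaw":0},{"delta_pos":[0.3,-0.01,0],"yaw":0}]'
```

```text
clock: 13.72
eef_pos: [557.2, 110.5, 30.1]
tool_rot: [-3.138, -0.003, 3.113]
force: [-1.4, 0.4, -0.7]
width: 42.6
gripper_force: 0.7
clock: 14.05
eef_pos: [568.7, 110.2, 30.2]
tool_rot: [-3.137, -0.003, 3.113]
force: [-1.3, -0.3, -1.4]
width: 42.6
gripper_force: 0.7
```

```bash
python3 -m handwheel '[{"delta_pos":[0.2,-0.01,0],"yaw":0},{"delta_pos":[0.2,-0.005,0],"yaw":0},{"delta_pos":[0.2,-0.005,0],"yaw":0},{"delta_pos":[0.2,-0.005,0],"yaw":0}]'
python3 -m handwheel '[{"delta_pos":[0.1,0,0],"yaw":0},{"delta_pos":[0.1,0,0],"yaw":0}]'
python3 - <<'E'
from h import *
p=get_image("side");save(p,"s1.png");cv2.imwrite("pics/s1c.png",cv2.resize(cv2.cvtColor(p["color"],cv2.COLOR_RGB2BGR)[150:310,230:400],None,fx=3.5,fy=3.5,interpolation=cv2.INTER_CUBIC))
E
```

```text
clock: 14.38
eef_pos: [576.6, 110.0, 30.3]
tool_rot: [-3.137, -0.003, 3.113]
force: [-1.8, 1.2, -0.8]
width: 42.7
gripper_force: 0.7
clock: 14.55
eef_pos: [578.7, 110.0, 30.3]
tool_rot: [-3.138, -0.003, 3.113]
force: [-1.5, 0.1, -0.1]
width: 42.5
gripper_force: 0.4
```

View pics/s1c.png

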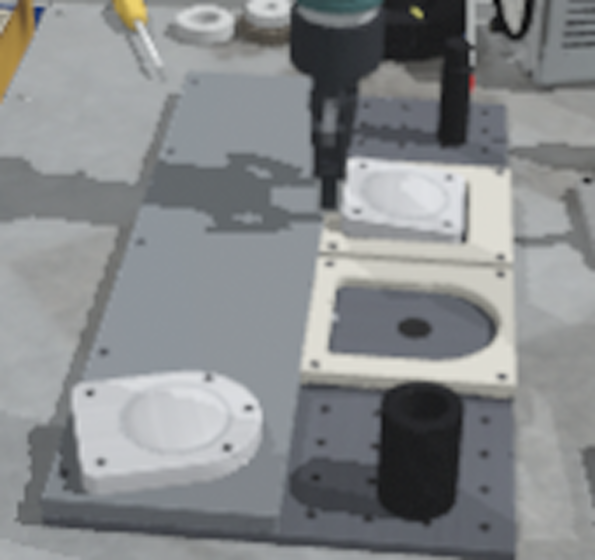

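The side crop shows the square cover in its nest at about (405,195), front end down and near edge up. I'll keep going until the far wall is felt.

```bash
python3 -m handwheel '[{"delta_pos":[0.1,0,0],"yaw":0},{"delta_pos":[0.1,0,0],"yaw":0}]'
python3 -m handwheel '[{"delta_pos":[0.1,0,0],"yaw":0},{"delta_pos":[0,0,0],"yaw":0}]'
python3 -m handwheel '[{"delta_pos":[0.1,0,0],"yaw":0},{"delta_pos":[0,0,0],"yaw":0}]'
```

```text
clock: 14.77
eef_pos: [580.4, 110.0, 30.3]
tool_rot: [-3.137, -0.003, 3.113]
force: [-1.0, -0.0, 0.3]
width: 42.7
gripper_force: 0.9
clock: 14.93
eef_pos: [581.6, 110.0, 30.2]
tool_rot: [-3.137, -0.003, 3.113]
force: [-0.1, -0.0, 0.7]
width: 42.5
gripper_force: 0.5
clock: 15.1
eef_pos: [582.9, 110.0, 30.3]
tool_rot: [-3.138, -0.002, 3.113]
force: [-1.4, -0.0, 0.0]
width: 42.8
gripper_force: 0.3
```

```bash
python3 -m handwheel '[{"delta_pos":[0.1,0,0],"yaw":0},{"delta_pos":[0,0,0],"yaw":0}]'
python3 -m handwheel '[{"delta_pos":[0.07,0,0],"yaw":0},{"delta_pos":[0,0,0],"yaw":0}]'
python3 -m handwheel '[{"delta_pos":[0.05,0,0],"yaw":0},{"delta_pos":[0,0,0],"yaw":0}]'
```

```text
clock: 15.27
eef_pos: [584.1, 110.0, 30.4]
tool_rot: [-3.138, -0.002, 3.113]
force: [-1.3, 0.0, -0.3]
width: 42.7
gripper_force: 0.1
clock: 15.43
eef_pos: [584.1, 110.0, 30.2]
tool_rot: [-3.137, -0.003, 3.113]
force: [-1.5, 0.1, 0.5]
width: 42.8
gripper_force: 0.5
clock: 15.6
eef_pos: [584.1, 110.0, 30.1]
tool_rot: [-3.137, -0.004, 3.113]
force: [-1.9, 0.5, -0.5]
width: 42.7
gripper_force: 1.2
```

```bash
python3 -m handwheel '[{"delta_pos":[0.1,0,0],"yaw":0},{"delta_pos":[0,0,0],"yaw":0}]'
python3 -m handwheel '[{"delta_pos":[0.1,0,0],"yaw":0},{"delta_pos":[0,0,0],"yaw":0}]'
python3 -c "
from h import *
s=status.read_state();print(s['force'],s['eef_pos'],s['qpos'])"
```

```text
clock: 15.77
eef_pos: [584.2, 110.0, 30.0]
tool_rot: [-3.137, -0.006, 3.113]
force: [-5.2, -0.1, 2.3]
width: 42.9
gripper_force: 2.5
clock: 15.93
eef_pos: [584.3, 110.0, 29.9]
tool_rot: [-3.136, -0.008, 3.113]
force: [-7.0, 1.5, 3.9]
width: 42.5
gripper_force: 3.5
[-7.03333662  1.468887    3.89883594] [584.2522648  110.00579205  29.92767849] [-0.04285397  0.84621657 -0.31064106  1.80219745  0.44237952  0.57166295
  0.90871383]
```

```bash
python3 -m handwheel '[{"delta_pos":[-0.5,0.02,0],"yaw":0},{"delta_pos":[-0.5,0.01,0.5],"yaw":0},{"delta_pos":[0,0,2],"yaw":0},{"delta_pos":[0,0,2],"yaw":0},{"delta_pos":[0.9,-0.02,0],"yaw":0},{"delta_pos":[0.9,-0.02,0],"yaw":0},{"delta_pos":[0.9,-0.02,0],"yaw":0},{"delta_pos":[0.5,-0.01,0],"yaw":0},{"delta_pos":[0,0,-1],"yaw":0},{"delta_pos":[0,0,0],"yaw":0}]'
```

```text
clock: 16.77
eef_pos: [607.8, 109.1, 63.8]
tool_rot: [-3.137, -0.005, 3.113]
force: [-0.4, -0.3, 0.3]
width: 42.8
gripper_force: 0.0
```

```bash
python3 -m handwheel '[{"delta_pos":[-0.1,0.05,-0.6],"yaw":0},{"delta_pos":[0,0,-0.6],"yaw":0},{"delta_pos":[0,0,-0.4],"yaw":0},{"delta_pos":[0,0,0],"yaw":0}]'
python3 -m handwheel '[{"delta_pos":[0,0,-0.3],"yaw":0},{"delta_pos":[0,0,0],"yaw":0}]'
python3 -m handwheel '[{"delta_pos":[0,0,-0.2],"yaw":0},{"delta_pos":[0,0,0],"yaw":0}]'
python3 -m handwheel '[{"delta_pos":[0,0,-0.2],"yaw":0},{"delta_pos":[0,0,0],"yaw":0}]'
```

```text
clock: 17.1
eef_pos: [606.6, 109.9, 47.9]
tool_rot: [-3.137, -0.005, 3.113]
force: [0.0, -0.0, -0.1]
width: 42.8
gripper_force: 0.0
clock: 17.27
eef_pos: [607.5, 110.1, 45.8]
tool_rot: [-3.137, -0.003, 3.113]
force: [-0.6, 0.0, 0.4]
width: 43.0
gripper_force: 0.0
clock: 17.43
eef_pos: [607.7, 110.0, 44.1]
tool_rot: [-3.137, -0.003, 3.113]
force: [0.3, 0.4, 0.9]
width: 42.7
gripper_force: 0.0
clock: 17.6
eef_pos: [607.6, 110.0, 42.1]
tool_rot: [-3.137, -0.003, 3.113]
force: [0.4, 0.6, 0.1]
width: 42.5
gripper_force: 0.0
```

```bash
python3 -m handwheel '[{"delta_pos":[0,0,-0.2],"yaw":0},{"delta_pos":[0,0,0],"yaw":0}]'
python3 -m handwheel '[{"delta_pos":[0,0,-0.2],"yaw":0},{"delta_pos":[0,0,0],"yaw":0}]'
python3 -m handwheel '[{"delta_pos":[0,0,-0.2],"yaw":0},{"delta_pos":[0,0,0],"yaw":0}]'
```

```text
clock: 17.77
eef_pos: [607.6, 110.0, 40.0]
tool_rot: [-3.137, -0.003, 3.113]
force: [-0.3, 0.2, -0.5]
width: 42.6
gripper_force: 0.0
clock: 17.93
eef_pos: [607.5, 110.0, 37.9]
tool_rot: [-3.137, -0.003, 3.113]
force: [-0.7, -0.2, 0.1]
width: 42.8
gripper_force: 0.0
clock: 18.1
eef_pos: [607.9, 110.1, 36.1]
tool_rot: [-3.138, -0.003, 3.113]
force: [0.2, 0.4, 0.8]
width: 42.8
gripper_force: 0.1
```

```bash
python3 -m handwheel '[{"delta_pos":[0,0,-0.1],"yaw":0},{"delta_pos":[0,0,0],"yaw":0}]'
python3 -m handwheel '[{"delta_pos":[0,0,-0.1],"yaw":0},{"delta_pos":[0,0,0],"yaw":0}]'
python3 -m handwheel '[{"delta_pos":[0,0,-0.1],"yaw":0},{"delta_pos":[0,0,0],"yaw":0}]'
```

```text
clock: 18.27
eef_pos: [607.7, 110.1, 35.2]
tool_rot: [-3.137, -0.003, 3.113]
force: [-0.4, 1.2, 0.0]
width: 42.5
gripper_force: 0.0
clock: 18.43
eef_pos: [607.6, 110.0, 34.1]
tool_rot: [-3.137, -0.003, 3.113]
force: [0.3, 0.2, 1.0]
width: 42.6
gripper_force: 0.0
clock: 18.6
eef_pos: [607.5, 110.0, 33.1]
tool_rot: [-3.137, -0.003, 3.113]
force: [-0.2, 0.1, 0.7]
width: 42.6
gripper_force: 0.0
```

```bash
python3 -m handwheel '[{"delta_pos":[0,0,-0.1],"yaw":0},{"delta_pos":[0,0,0],"yaw":0}]'
python3 -m handwheel '[{"delta_pos":[0,0,-0.1],"yaw":0},{"delta_pos":[0,0,0],"yaw":0}]'
python3 -c "
from h import *
p=get_image('wrist');save(p,'w5.png')
q=get_image('side');save(q,'s2.png')
a=cv2.cvtColor(p['color'],cv2.COLOR_RGB2BGR)
b=cv2.resize(cv2.cvtColor(q['color'],cv2.COLOR_RGB2BGR)[160:240,290:390],(500,400),interpolation=cv2.INTER_CUBIC)
cv2.imwrite('pics/c5.png',cv2.resize(np.hstack([a[150:,150:500],b[:250]]),(800,235)))"
```

```text
clock: 18.77
eef_pos: [607.8, 110.0, 32.4]
tool_rot: [-3.137, -0.003, 3.113]
force: [-0.6, -0.3, 1.0]
width: 42.2
gripper_force: 0.7
clock: 18.93
eef_pos: [607.8, 110.1, 32.3]
tool_rot: [-3.137, -0.003, 3.113]
force: [-3.0, -1.4, 9.0]
width: 42.8
gripper_force: 4.5
```

View pics/c5.png

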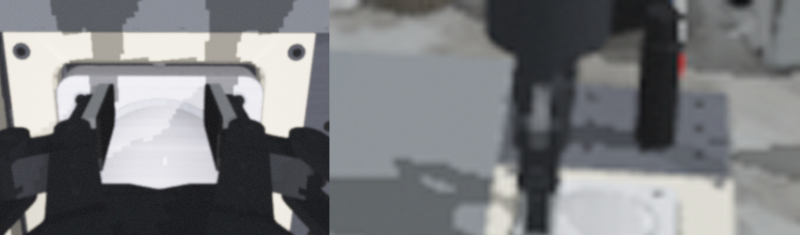

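The crop shows both fingers resting on the cover's near edge, and 9 N is felt. I'll press on.

```bash
python3 -m handwheel '[{"delta_pos":[0,0,-0.1],"yaw":0},{"delta_pos":[0,0,0],"yaw":0}]'
python3 -m handwheel '[{"delta_pos":[0,0,-0.1],"yaw":0},{"delta_pos":[0,0,0],"yaw":0}]'
python3 -m handwheel '[{"delta_pos":[0,0,-0.1],"yaw":0},{"delta_pos":[0,0,0],"yaw":0}]'
```

```text
clock: 19.2
eef_pos: [607.9, 110.1, 32.2]
tool_rot: [-3.137, -0.002, 3.113]
force: [-3.1, -1.4, 15.8]
width: 42.3
gripper_force: 7.9
clock: 19.37
eef_pos: [607.9, 110.1, 32.1]
tool_rot: [-3.137, -0.002, 3.113]
force: [-5.6, -2.1, 22.6]
width: 42.5
gripper_force: 11.4
clock: 19.53
eef_pos: [607.9, 110.2, 32.1]
tool_rot: [-3.136, -0.002, 3.113]
force: [-8.5, -2.9, 29.8]
width: 42.7
gripper_force: 14.9
```

```bash
cat > tilt.py <<'E'
from h import *
import sys
yc=float(sys.argv[1])
s=status.read_state();p=get_image("wrist");z=p["z_map"]
T=np.eye(4);T[:3,:3]=R.from_euler("xyz",s["tool_rot"]).as_matrix();T[:3,3]=s["eef_pos"]
P=pts(p,T@p["hand_eye"]);c=p["color"].astype(int)
psi=-0.03;O=np.array([572.7,30.3]);Rf=np.array([[np.cos(psi),np.sin(psi)],[-np.sin(psi),np.cos(psi)]])
F=np.dstack([(P[...,:2]-O)@Rf.T,P[...,2]])
m=(z>0)&(abs(F[...,1]-yc)<49)
for a in range(-10,150,3):
    k=m&(abs(F[...,0]-a)<1.5)
    w=k&(abs(F[...,1]-yc)<18); e=k&(abs(abs(F[...,1]-yc)-43)<5)
    print(a,[ (int(g.sum()),np.round(np.percentile(F[g][:,2],[20,50,80]),1).tolist()) for g in (w,e) if g.sum()>8])
E
python3 tilt.py 80.5
```

```text
-10 [(543, [25.4, 26.0, 26.4]), (311, [25.4, 25.9, 26.5])]
-7 [(527, [25.4, 25.9, 26.5]), (298, [25.4, 26.0, 26.4])]
-4 [(531, [25.3, 25.9, 26.4]), (298, [25.3, 25.9, 26.5])]
-1 [(494, [25.3, 25.9, 26.4]), (284, [25.4, 25.8, 26.3])]
2 [(544, [25.2, 25.8, 26.3]), (284, [25.2, 25.8, 26.4])]
5 [(506, [25.3, 25.9, 26.5]), (288, [25.3, 25.9, 26.5])]
8 [(495, [25.4, 25.9, 26.4]), (275, [25.5, 25.9, 26.3])]
11 [(491, [25.4, 25.8, 26.4]), (271, [25.4, 25.9, 26.4])]
14 [(3243, [123.8, 126.9, 128.8]), (257, [25.4, 25.8, 26.3])]
17 [(3066, [107.6, 115.0, 119.3]), (103, [24.1, 24.8, 25.3])]
20 [(1442, [22.1, 29.8, 34.0]), (2074, [33.3, 87.7, 98.2])]
23 [(6151, [107.2, 113.5, 118.4]), (2291, [85.9, 95.5, 104.3])]
26 [(507, [33.4, 33.9, 34.4]), (2047, [78.4, 88.3, 103.9])]
29 [(487, [33.5, 34.0, 34.4]), (1218, [34.7, 89.7, 107.5])]
32 [(499, [33.5, 34.0, 34.5]), (1230, [34.9, 89.9, 106.3])]
35 [(519, [33.6, 34.2, 34.8]), (1057, [87.1, 89.7, 91.5])]
38 [(551, [34.2, 35.1, 35.8]), (883, [87.2, 89.5, 90.9])]
41 [(564, [35.3, 36.1, 36.8]), (1633, [90.1, 94.2, 99.1])]
44 [(536, [36.2, 37.0, 37.7]), (686, [88.7, 93.6, 97.9])]
47 [(505, [36.8, 37.5, 38.1]), (17, [89.9, 94.5, 96.8])]
50 [(495, [37.3, 37.9, 38.4])]
53 [(489, [37.6, 38.1, 38.8])]
56 [(475, [37.9, 38.4, 38.9])]
59 [(448, [38.0, 38.5, 39.0])]
62 [(450, [38.1, 38.6, 39.1])]
65 [(432, [38.2, 38.7, 39.1])]
68 [(430, [38.2, 38.7, 39.2])]
71 [(430, [38.2, 38.7, 39.2])]
74 [(400, [38.2, 38.7, 39.2])]
77 [(148, [38.3, 38.7, 39.2])]
80 []
83 []
86 []
89 []
92 []
95 []
98 []
101 []
104 []
107 []
110 []
113 []
116 []
119 []
122 []
125 []
128 []
131 []
134 []
137 []
140 []
143 []
146 []
149 []
```

The depth map reads 34.0 on the flat and 38.7 at the dome top, so the square cover is bedded flat. I'll move up and over to the right side of the arched cover.

```bash
python3 -m handwheel '[{"delta_pos":[0,0,1],"yaw":0},{"delta_pos":[0,0,3],"yaw":0},{"delta_pos":[0,0,4],"yaw":0},{"delta_pos":[-1.05,-3.3,1],"yaw":-0.107},{"delta_pos":[-1.05,-3.3,0],"yaw":-0.107},{"delta_pos":[-1.05,-3.3,0],"yaw":-0.107},{"delta_pos":[-1.05,-3.3,0],"yaw":-0.107},{"delta_pos":[-1.05,-3.3,0],"yaw":-0.107},{"delta_pos":[-1.05,-3.3,0],"yaw":-0.107},{"delta_pos":[-1.05,-3.3,0],"yaw":-0.107}]'
python3 -m handwheel '[{"delta_pos":[-1.05,-3.3,0],"yaw":-0.107},{"delta_pos":[-1.05,-3.3,0],"yaw":-0.107},{"delta_pos":[-1.05,-3.3,0],"yaw":-0.107},{"delta_pos":[-1.05,-3.3,0],"yaw":-0.107},{"delta_pos":[-1.05,-3.3,0],"yaw":-0.105},{"delta_pos":[0,0,0],"yaw":0},{"delta_pos":[0,0,0],"yaw":0}]'
python3 -c "
from h import *
s=status.read_state();print(s['force'],s['eef_pos'],s['tool_rot'],s['qpos'])"
```

```text
clock: 20.42
eef_pos: [533.6, -122.4, 118.4]
tool_rot: [-3.138, -0.003, 2.359]
force: [-0.8, 0.6, 0.6]
width: 42.3
gripper_force: 0.0
clock: 21.0
eef_pos: [480.4, -288.7, 118.1]
tool_rot: [-3.137, -0.002, 1.826]
force: [1.3, 0.5, -0.2]
width: 42.5
gripper_force: 0.0
[ 1.25170408  0.53809664 -0.21216281] [ 480.43725855 -288.70276698  118.11502353] [-3.13664774e+00 -1.85213995e-03  1.82622187e+00] [ 0.54313398  0.65517383 -0.08199943  1.86847891  0.0885469   0.62634825
  0.66143614]
```

```bash
python3 -m handwheel '[{"delta_pos":[0,0,-3],"yaw":0.008},{"delta_pos":[0,0,-3],"yaw":0},{"delta_pos":[0,0,-2],"yaw":0},{"delta_pos":[0,0,-0.9],"yaw":0},{"delta_pos":[0,0,0],"yaw":0},{"delta_pos":[-0.1,0.39,0],"yaw":0},{"delta_pos":[-0.1,0.39,0],"yaw":0},{"delta_pos":[-0.1,0.39,0],"yaw":0},{"delta_pos":[-0.1,0.39,0],"yaw":0},{"delta_pos":[-0.1,0.39,0],"yaw":0}]'
python3 -m handwheel '[{"delta_pos":[-0.1,0.39,0],"yaw":0},{"delta_pos":[-0.1,0.39,0],"yaw":0}]'
```

```text
clock: 21.83
eef_pos: [477.9, -267.5, 30.5]
tool_rot: [-3.14, 0.0, 1.838]
force: [0.8, -3.0, 1.5]
width: 42.9
gripper_force: 1.9
clock: 22.0
eef_pos: [475.8, -259.8, 30.2]
tool_rot: [-3.14, 0.0, 1.838]
force: [1.0, -4.5, 2.4]
width: 42.9
gripper_force: 2.2
```

```bash
python3 -m handwheel '[{"delta_pos":[-0.05,0.5,0],"yaw":-0.016},{"delta_pos":[-0.05,0.6,0],"yaw":-0.016},{"delta_pos":[0,0.6,0],"yaw":-0.016},{"delta_pos":[0,0.6,0],"yaw":-0.016},{"delta_pos":[0,0.6,0],"yaw":-0.016},{"delta_pos":[0,0.6,0],"yaw":-0.016},{"delta_pos":[0,0.6,0],"yaw":-0.016},{"delta_pos":[0.02,0.6,0],"yaw":-0.016},{"delta_pos":[0.02,0.6,0],"yaw":-0.016},{"delta_pos":[0.02,0.6,0],"yaw":-0.016}]'
python3 -m handwheel '[{"delta_pos":[0.03,0.6,0],"yaw":-0.016},{"delta_pos":[0.03,0.6,0],"yaw":-0.016},{"delta_pos":[0.03,0.6,0],"yaw":-0.016},{"delta_pos":[0.03,0.6,0],"yaw":-0.016},{"delta_pos":[0.05,0.6,0],"yaw":-0.016},{"delta_pos":[0.05,0.6,0],"yaw":-0.016},{"delta_pos":[0.05,0.6,0],"yaw":-0.016},{"delta_pos":[0.05,0.6,0],"yaw":-0.016},{"delta_pos":[0.06,0.5,0],"yaw":-0.008}]'
python3 -c "
from h import *
s=status.read_state();print(s['force'],s['eef_pos'],s['tool_rot'],s['qpos'])"
```

```text
clock: 22.83
eef_pos: [474.1, -198.7, 29.1]
tool_rot: [-3.137, -0.004, 1.678]
force: [-0.4, -3.3, 1.1]
width: 42.7
gripper_force: 1.4
clock: 23.58
eef_pos: [478.1, -145.7, 29.2]
tool_rot: [-3.137, -0.003, 1.542]
force: [-1.0, -2.5, -1.2]
width: 42.8
gripper_force: 1.1
[-1.01554875 -2.45226742 -1.16509587] [ 478.14022552 -145.73590926   29.22864488] [-3.13734025 -0.00325711  1.54190444] [ 0.22012892  0.75713504  0.03170578  2.07433476 -0.07744297  0.31610879
  0.28802274]
```

```bash
python3 -m handwheel '[{"delta_pos":[0.06,0.5,0],"yaw":0},{"delta_pos":[0.06,0.5,0],"yaw":0},{"delta_pos":[0.06,0.5,0],"yaw":0},{"delta_pos":[0.06,0.5,0],"yaw":0},{"delta_pos":[0.04,0.4,0],"yaw":0},{"delta_pos":[0.03,0.3,0],"yaw":0},{"delta_pos":[0.03,0.3,0],"yaw":0},{"delta_pos":[0.03,0.3,0],"yaw":0},{"delta_pos":[0.03,0.2,0],"yaw":0},{"delta_pos":[0,0,0],"yaw":0}]'
python3 -m handwheel '[{"delta_pos":[0,-0.5,0],"yaw":0},{"delta_pos":[0,-0.8,1],"yaw":0},{"delta_pos":[0,0,3],"yaw":0},{"delta_pos":[-0.3,0.9,2.5],"yaw":0.121},{"delta_pos":[-0.3,0.9,2.5],"yaw":0.121},{"delta_pos":[-0.3,0.9,2.5],"yaw":0.121},{"delta_pos":[-0.3,0.9,2.5],"yaw":0.121},{"delta_pos":[-0.3,0.9,2.5],"yaw":0.121},{"delta_pos":[-0.3,0.9,2.5],"yaw":0.121},{"delta_pos":[-0.3,0.9,2.5],"yaw":0.121}]'
python3 -m handwheel '[{"delta_pos":[0,0.9,0],"yaw":0.121},{"delta_pos":[0,0,0],"yaw":0.121},{"delta_pos":[0,0,0],"yaw":0.121},{"delta_pos":[0,0,0],"yaw":0.121},{"delta_pos":[0,0,0],"yaw":0.121},{"delta_pos":[0,0,0],"yaw":0.121},{"delta_pos":[0,0,0],"yaw":0},{"delta_pos":[0,0,0],"yaw":0}]'
python3 look.py w6.png -150 40
```

```text
clock: 24.42
eef_pos: [482.2, -111.0, 29.3]
tool_rot: [-3.137, -0.003, 1.544]
force: [0.2, -0.2, 0.3]
width: 42.5
gripper_force: 0.1
clock: 25.25
eef_pos: [460.7, -61.3, 245.8]
tool_rot: [-3.137, -0.003, 2.396]
force: [0.6, -0.2, 0.4]
width: 42.6
gripper_force: 0.0
clock: 25.92
eef_pos: [461.0, -52.9, 244.3]
tool_rot: [-3.138, -0.003, 3.112]
force: [-0.0, -0.8, 0.7]
width: 42.5
gripper_force: 0.0
[461.  -52.9 244.3] [-3.138e+00 -3.000e-03  3.112e+00] [ 0.34  0.37 -0.38  1.99  0.19  0.82  1.39]
cover fixt-frame [array([-64.833, -83.314]), array([125.293, 100.086]), np.float64(0.001)] [[-127.5, -33.29999923706055], [-127.5, -133.39999389648438], [-2.200000047683716, -133.39999389648438], [-2.200000047683716, -33.29999923706055]]
sides 1 pos -130.37 slope 0.0765 at -66
sides 2 pos -36.29 slope -0.0756 at -66
ends 1 pos -126.62 slope -0.0008 at -84
ends 2 pos -9.05 slope 0.0222 at -84
arch cream y' [-152.4 -131.4  -27.5  -21.5] pocket mid -79.48 block mid -86.93
sq cream y' [131.6 132.  132.9 155.9] pocket mid 132.47 block mid 143.74
```

View pics/w6.png

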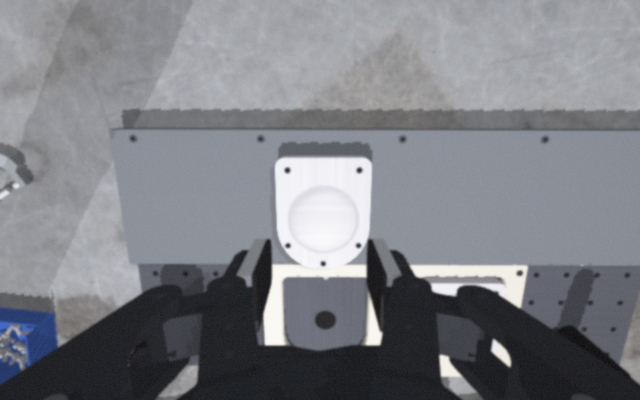

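The arched cover is square to the fixture at y' = -83.3, and the pocket is at -79.5. I'll push from behind with a 3.8 mm shift to the left.

```bash
python3 -m handwheel '[{"delta_pos":[-0.8,0.08,-2.6],"yaw":0},{"delta_pos":[-0.8,0.08,-2.6],"yaw":0},{"delta_pos":[-0.8,0.08,-2.6],"yaw":0},{"delta_pos":[-0.8,0.08,-2.6],"yaw":0},{"delta_pos":[-0.8,0.08,-2.6],"yaw":0},{"delta_pos":[0,0,-2.6],"yaw":0},{"delta_pos":[0,0,-2.5],"yaw":0},{"delta_pos":[0,0,-2],"yaw":0},{"delta_pos":[0,0,-1],"yaw":0},{"delta_pos":[0,0,-0.4],"yaw":0}]'
python3 -m handwheel '[{"delta_pos":[0,0,0],"yaw":0},{"delta_pos":[0.3,-0.01,0],"yaw":0},{"delta_pos":[0.3,-0.01,0],"yaw":0},{"delta_pos":[0.3,-0.01,0],"yaw":0}]'
python3 -m handwheel '[{"delta_pos":[0.4,0.06,0],"yaw":0},{"delta_pos":[0.4,0.06,0],"yaw":0},{"delta_pos":[0.4,0.06,0],"yaw":0},{"delta_pos":[0.4,0.06,0],"yaw":0},{"delta_pos":[0.4,0.06,0],"yaw":0},{"delta_pos":[0.4,0.06,0],"yaw":0},{"delta_pos":[0.3,0.04,0],"yaw":0}]'
```

```text
clock: 26.8
eef_pos: [420.4, -48.5, 27.6]
tool_rot: [-3.137, -0.006, 3.114]
force: [-0.1, 0.1, 0.2]
width: 42.2
gripper_force: 0.0
clock: 27.13
eef_pos: [431.1, -49.0, 29.9]
tool_rot: [-3.137, -0.002, 3.115]
force: [-0.5, 0.1, 0.9]
width: 42.9
gripper_force: 0.0
clock: 27.72
eef_pos: [457.7, -44.9, 29.3]
tool_rot: [-3.138, -0.003, 3.116]
force: [-3.5, 0.0, 2.4]
width: 42.7
gripper_force: 1.9
```

```bash
python3 -m handwheel '[{"delta_pos":[-0.6,0,0],"yaw":-0.003},{"delta_pos":[0,0,2],"yaw":0},{"delta_pos":[0,0,4],"yaw":0},{"delta_pos":[0,0,4],"yaw":0},{"delta_pos":[0,0,4],"yaw":0},{"delta_pos":[0,0,4],"yaw":0},{"delta_pos":[0,0,2.5],"yaw":0},{"delta_pos":[0,0,0],"yaw":0},{"delta_pos":[0,0,0],"yaw":0},{"delta_pos":[0,0,0],"yaw":0}]'
python3 look.py w7.png -150 40
```

```text
clock: 28.55
eef_pos: [451.3, -45.1, 233.9]
tool_rot: [-3.137, -0.002, 3.113]
force: [-0.3, 0.1, 0.4]
width: 42.9
gripper_force: 0.0
[451.3 -45.1 233.9] [-3.137e+00 -2.000e-03  3.113e+00] [ 0.56  0.42 -0.73  2.02  0.38  0.83  1.16]
cover fixt-frame [array([-38.196, -78.103]), array([125.318, 100.09 ]), np.float64(0.232)] [[-101.0999984741211, -28.299999237060547], [-100.69999694824219, -128.39999389648438], [24.700000762939453, -127.9000015258789], [24.299999237060547, -27.799999237060547]]
sides 1 pos -125.31 slope 0.0717 at -39
sides 2 pos -31.63 slope -0.0768 at -39
ends 1 pos -100.02 slope -0.0004 at -78
ends 2 pos 17.50 slope -0.0062 at -78
arch cream y' [-147.5 -131.3  -27.4  -11.6] pocket mid -79.34 block mid -79.57
sq cream y' [133.9 133.9 135.4 155.5] pocket mid 134.63 block mid 144.7
```

```bash
python3 -m handwheel '[{"delta_pos":[0,0,-4],"yaw":0},{"delta_pos":[0,0,-4],"yaw":0},{"delta_pos":[0,0,-4],"yaw":0},{"delta_pos":[0,0,-4],"yaw":0},{"delta_pos":[0,0,-3],"yaw":0},{"delta_pos":[0,0,-1.1],"yaw":0},{"delta_pos":[0,0,-0.3],"yaw":0},{"delta_pos":[0.3,-0.01,0],"yaw":0},{"delta_pos":[0.4,-0.01,0],"yaw":0},{"delta_pos":[0.4,-0.04,0],"yaw":0}]'
python3 -m handwheel '[{"delta_pos":[0.4,-0.04,0],"yaw":0},{"delta_pos":[0.4,-0.04,0],"yaw":0},{"delta_pos":[0.4,-0.04,0],"yaw":0},{"delta_pos":[0.4,-0.04,0],"yaw":0},{"delta_pos":[0.4,-0.012,0],"yaw":0},{"delta_pos":[0.4,-0.012,0],"yaw":0}]'
python3 -m handwheel '[{"delta_pos":[0.4,-0.012,0],"yaw":0},{"delta_pos":[0.4,-0.012,0],"yaw":0},{"delta_pos":[0.4,-0.012,0],"yaw":0},{"delta_pos":[0.4,-0.012,0],"yaw":0}]'
```

```text
clock: 29.43
eef_pos: [462.2, -45.4, 30.9]
tool_rot: [-3.137, -0.003, 3.113]
force: [-2.1, 0.6, -1.6]
width: 42.6
gripper_force: 1.1
clock: 29.93
eef_pos: [486.1, -47.7, 30.5]
tool_rot: [-3.137, -0.004, 3.112]
force: [-5.0, 0.0, 4.0]
width: 42.4
gripper_force: 2.2
clock: 30.27
eef_pos: [502.5, -47.9, 30.2]
tool_rot: [-3.137, -0.003, 3.113]
force: [-4.7, -0.1, 3.4]
width: 42.9
gripper_force: 2.2
```

```bash
python3 -m handwheel '[{"delta_pos":[0.4,-0.012,0],"yaw":0},{"delta_pos":[0.4,-0.012,0],"yaw":0},{"delta_pos":[0.4,-0.012,0],"yaw":0},{"delta_pos":[0.4,-0.012,0],"yaw":0},{"delta_pos":[0.4,-0.012,0],"yaw":0}]'
python3 -m handwheel '[{"delta_pos":[0.4,-0.012,0],"yaw":0},{"delta_pos":[0.4,-0.012,0],"yaw":0},{"delta_pos":[0.4,-0.012,0],"yaw":0},{"delta_pos":[0.4,-0.012,0],"yaw":0},{"delta_pos":[0.4,-0.012,0],"yaw":0}]'
python3 -m handwheel '[{"delta_pos":[0.4,-0.012,0],"yaw":0},{"delta_pos":[0.3,-0.012,0],"yaw":0},{"delta_pos":[0.3,-0.012,0],"yaw":0},{"delta_pos":[0.3,-0.012,0],"yaw":0}]'
```

```text
clock: 30.68
eef_pos: [522.5, -48.4, 30.2]
tool_rot: [-3.138, -0.003, 3.113]
force: [-4.5, -0.7, 3.4]
width: 42.3
gripper_force: 2.2
clock: 31.1
eef_pos: [543.2, -49.1, 30.1]
tool_rot: [-3.138, -0.002, 3.113]
force: [-2.7, 0.1, -1.3]
width: 42.7
gripper_force: 1.0
clock: 31.43
eef_pos: [555.4, -49.5, 30.2]
tool_rot: [-3.138, -0.003, 3.113]
force: [-1.9, 0.2, -1.6]
width: 43.1
gripper_force: 1.0
```

```bash
python3 -m handwheel '[{"delta_pos":[0.2,-0.01,0],"yaw":0},{"delta_pos":[0.2,-0.01,0],"yaw":0},{"delta_pos":[0.2,-0.005,0],"yaw":0},{"delta_pos":[0.2,-0.005,0],"yaw":0}]'
python3 -m handwheel '[{"delta_pos":[0.2,-0.005,0],"yaw":0},{"delta_pos":[0.2,-0.005,0],"yaw":0},{"delta_pos":[0.2,-0.005,0],"yaw":0}]'
python3 -m handwheel '[{"delta_pos":[0.1,0,0],"yaw":0},{"delta_pos":[0.1,0,0],"yaw":0}]'
python3 -m handwheel '[{"delta_pos":[0.1,0,0],"yaw":0},{"delta_pos":[0.1,0,0],"yaw":0}]'
```

```text
clock: 31.77
eef_pos: [563.2, -49.9, 30.3]
tool_rot: [-3.137, -0.003, 3.113]
force: [-2.7, 0.9, -1.3]
width: 42.7
gripper_force: 1.0
clock: 32.02
eef_pos: [569.3, -50.0, 30.3]
tool_rot: [-3.137, -0.003, 3.113]
force: [-2.3, -0.0, -1.2]
width: 42.8
gripper_force: 1.0
clock: 32.18
eef_pos: [571.2, -50.0, 30.3]
tool_rot: [-3.137, -0.003, 3.113]
force: [-1.8, 0.1, -1.3]
width: 42.8
gripper_force: 1.0
clock: 32.35
eef_pos: [573.2, -50.0, 30.3]
tool_rot: [-3.137, -0.003, 3.113]
force: [-1.5, -0.2, -0.4]
width: 42.5
gripper_force: 0.2
```

```bash
python3 -m handwheel '[{"delta_pos":[0.1,0,0],"yaw":0},{"delta_pos":[0.1,0,0],"yaw":0},{"delta_pos":[0.1,0,0],"yaw":0},{"delta_pos":[0,0,0],"yaw":0}]'
python3 -m handwheel '[{"delta_pos":[0.1,0,0],"yaw":0},{"delta_pos":[0,0,0],"yaw":0}]'
python3 -m handwheel '[{"delta_pos":[0.1,0,0],"yaw":0},{"delta_pos":[0,0,0],"yaw":0}]'
python3 -m handwheel '[{"delta_pos":[0.1,0,0],"yaw":0},{"delta_pos":[0,0,0],"yaw":0}]'
python3 -m handwheel '[{"delta_pos":[0.1,0,0],"yaw":0},{"delta_pos":[0,0,0],"yaw":0}]'
```

```text
clock: 32.68
eef_pos: [576.3, -50.0, 30.3]
tool_rot: [-3.137, -0.003, 3.113]
force: [-1.3, 0.4, -0.6]
width: 42.7
gripper_force: 0.7
clock: 32.85
eef_pos: [577.7, -50.0, 30.4]
tool_rot: [-3.138, -0.002, 3.113]
force: [-0.8, 0.3, -0.2]
width: 42.9
gripper_force: 0.3
clock: 33.02
eef_pos: [578.8, -49.9, 30.4]
tool_rot: [-3.138, -0.002, 3.113]
force: [0.6, 0.8, 0.0]
width: 42.8
gripper_force: 0.0
clock: 33.18
eef_pos: [580.1, -49.9, 30.6]
tool_rot: [-3.138, -0.001, 3.113]
force: [0.3, 1.0, -0.2]
width: 42.9
gripper_force: 0.0
clock: 33.35
eef_pos: [580.5, -49.9, 30.4]
tool_rot: [-3.138, -0.002, 3.113]
force: [0.2, -0.1, 0.1]
width: 42.7
gripper_force: 0.1
```

```bash
python3 tilt.py -79.5 | awk '$1>4 && $1<110'
```

```text
5 [(459, [25.4, 25.9, 26.4]), (1611, [75.8, 86.6, 102.9])]
8 [(460, [25.4, 25.9, 26.4]), (1230, [85.2, 88.3, 103.9])]
11 [(449, [25.4, 25.9, 26.4]), (1162, [27.1, 88.1, 103.6])]
14 [(386, [25.3, 25.8, 26.2]), (1013, [86.3, 88.2, 89.9])]
17 [(114, [23.5, 24.2, 24.7]), (1305, [87.8, 90.1, 97.0])]
20 [(1441, [22.8, 28.6, 33.2]), (1044, [88.4, 93.0, 97.1])]
23 [(470, [33.4, 33.9, 34.3]), (343, [84.2, 89.7, 94.6])]
26 [(448, [33.4, 33.9, 34.3])]
29 [(455, [33.4, 33.8, 34.3])]
32 [(438, [33.3, 33.8, 34.3])]
35 [(435, [33.4, 33.8, 34.3])]
38 [(439, [33.4, 33.8, 34.3])]
41 [(431, [33.4, 33.9, 34.3])]
44 [(429, [33.5, 33.9, 34.4])]
47 [(417, [33.4, 33.9, 34.4])]
50 [(436, [33.6, 34.1, 34.6])]
53 [(468, [33.9, 34.4, 35.2])]
56 [(141, [34.5, 35.3, 35.9])]
59 []
62 []
65 []
68 []
71 []
74 []
77 []
80 []
83 []
86 []
89 []
92 []
95 []
98 []
101 []
104 []
107 []
```

The arched cover already reads flat, with its top at 33.9. I'll confirm with a gentle press on its near edge.

```bash
python3 -m handwheel '[{"delta_pos":[-0.5,0.02,0],"yaw":0},{"delta_pos":[-0.4,0.01,0.5],"yaw":0},{"delta_pos":[0,0,1.5],"yaw":0},{"delta_pos":[0,0,1],"yaw":0},{"delta_pos":[0.9,-0.02,0],"yaw":0},{"delta_pos":[0.9,-0.02,0],"yaw":0},{"delta_pos":[0.9,-0.02,0],"yaw":0},{"delta_pos":[0.4,-0.01,-0.8],"yaw":0},{"delta_pos":[0,0,-0.8],"yaw":0},{"delta_pos":[0,0,0],"yaw":0}]'
python3 -m handwheel '[{"delta_pos":[0,0,-0.4],"yaw":0},{"delta_pos":[0,0,-0.3],"yaw":0},{"delta_pos":[0,0,0],"yaw":0}]'
```

```text
clock: 34.23
eef_pos: [600.3, -50.6, 42.4]
tool_rot: [-3.137, -0.007, 3.113]
force: [0.0, 0.3, -0.7]
width: 43.0
gripper_force: 0.0
clock: 34.48
eef_pos: [601.2, -50.4, 36.5]
tool_rot: [-3.137, -0.005, 3.113]
force: [0.5, -0.4, -0.4]
width: 42.8
gripper_force: 0.0
```

```bash
python3 -m handwheel '[{"delta_pos":[0,0,-0.2],"yaw":0},{"delta_pos":[0,0,-0.2],"yaw":0},{"delta_pos":[0,0,0],"yaw":0}]'
python3 -m handwheel '[{"delta_pos":[0,0,-0.1],"yaw":0},{"delta_pos":[0,0,0],"yaw":0}]'
python3 -m handwheel '[{"delta_pos":[0,0,-0.1],"yaw":0},{"delta_pos":[0,0,0],"yaw":0}]'
```

```text
clock: 34.73
eef_pos: [601.9, -50.4, 33.0]
tool_rot: [-3.137, -0.003, 3.113]
force: [0.2, -0.3, -0.5]
width: 42.9
gripper_force: 0.0
clock: 34.9
eef_pos: [602.2, -50.4, 32.4]
tool_rot: [-3.137, -0.003, 3.113]
force: [-0.3, -0.5, -0.6]
width: 42.5
gripper_force: 0.0
clock: 35.07
eef_pos: [602.3, -50.4, 32.3]
tool_rot: [-3.137, -0.003, 3.113]
force: [-2.7, -0.7, 7.5]
width: 42.7
gripper_force: 4.0
```

```bash
python3 -m handwheel '[{"delta_pos":[0,0,-0.1],"yaw":0},{"delta_pos":[0,0,-0.1],"yaw":0},{"delta_pos":[0,0,-0.1],"yaw":0},{"delta_pos":[0,0,0],"yaw":0}]'
python3 -m handwheel '[{"delta_pos":[0,0,0.7],"yaw":0},{"delta_pos":[0,0,2],"yaw":0},{"delta_pos":[0,0,4],"yaw":0},{"delta_pos":[0,0,4],"yaw":0},{"delta_pos":[-1.5,1,4],"yaw":0},{"delta_pos":[-1.5,1,4],"yaw":0},{"delta_pos":[-2,1,4],"yaw":0},{"delta_pos":[-2,1,2],"yaw":0},{"delta_pos":[-2,1,2],"yaw":0},{"delta_pos":[-2,1,2],"yaw":0}]'
python3 -m handwheel '[{"delta_pos":[0,0,0],"yaw":0},{"delta_pos":[0,0,0],"yaw":0},{"delta_pos":[0,0,0],"yaw":0}]'
python3 -c "
from h import *
p=get_image('wrist');save(p,'w8.png')"
python3 tilt.py 80.5 | awk '$1>15 && $1<125'; python3 tilt.py -79.5 | awk '$1>15 && $1<150'
```

```text
clock: 35.4
eef_pos: [602.3, -50.3, 32.1]
tool_rot: [-3.136, -0.002, 3.113]
force: [-8.2, -1.5, 29.2]
width: 42.6
gripper_force: 14.9
clock: 36.23
eef_pos: [494.4, 8.2, 308.8]
tool_rot: [-3.137, -0.002, 3.113]
force: [-1.1, 0.3, -0.5]
width: 42.7
gripper_force: 0.0
clock: 36.48
eef_pos: [495.7, 7.0, 307.4]
tool_rot: [-3.137, -0.003, 3.112]
force: [0.7, 0.4, -0.6]
width: 42.8
gripper_force: 0.0
17 [(29, [23.6, 24.3, 24.9]), (13, [23.9, 25.0, 25.6])]
20 [(156, [21.6, 28.3, 33.1]), (66, [16.7, 26.4, 32.4])]
23 [(58, [33.2, 33.9, 34.4]), (39, [18.9, 32.2, 33.7])]
26 [(55, [32.8, 33.7, 34.5]), (23, [33.0, 33.6, 34.5])]
29 [(58, [33.1, 33.7, 34.4]), (19, [33.1, 33.8, 34.7])]
32 [(61, [33.2, 34.0, 34.5]), (18, [33.0, 33.5, 34.3])]
35 [(58, [33.4, 34.1, 34.5]), (23, [33.3, 33.6, 34.1])]
38 [(45, [33.6, 34.7, 35.7]), (23, [33.0, 33.4, 34.1])]
41 [(34, [35.5, 36.4, 36.8]), (18, [33.0, 33.5, 33.9])]
44 [(23, [35.7, 36.8, 37.6]), (21, [33.1, 33.6, 34.2])]
47 [(20, [36.1, 36.8, 38.2]), (18, [32.7, 33.7, 34.4])]
50 [(17, [36.7, 37.6, 38.1]), (20, [33.1, 34.1, 34.7])]
53 [(12, [36.9, 37.6, 38.0]), 
[... 2511 characters left out ...]
.1, 37.0, 37.5]), (11, [33.8, 34.0, 34.7])]
116 [(35, [35.1, 36.1, 36.9]), (11, [32.7, 33.7, 34.0])]
119 [(43, [34.2, 34.9, 35.6]), (10, [25.5, 26.8, 34.0])]
122 [(47, [33.8, 34.3, 34.8]), (10, [26.0, 26.8, 32.9])]
125 [(47, [33.4, 34.2, 34.7]), (9, [25.5, 25.9, 26.4])]
128 [(48, [33.3, 34.1, 34.8]), (10, [25.3, 26.1, 26.6])]
131 [(43, [33.4, 33.9, 34.8]), (14, [24.8, 25.5, 26.2])]
134 [(49, [33.4, 33.9, 34.8]), (14, [25.2, 25.8, 26.3])]
137 [(54, [33.6, 34.1, 34.7]), (13, [25.4, 25.8, 26.5])]
140 [(41, [33.3, 34.0, 34.7]), (12, [25.4, 26.2, 26.6])]
143 [(23, [33.2, 33.9, 34.4]), (13, [25.3, 26.1, 26.5])]
146 [(13, [25.3, 25.7, 26.3])]
149 [(27, [25.4, 26.0, 26.6]), (11, [24.3, 25.5, 25.8])]
```

View pics/w8.png

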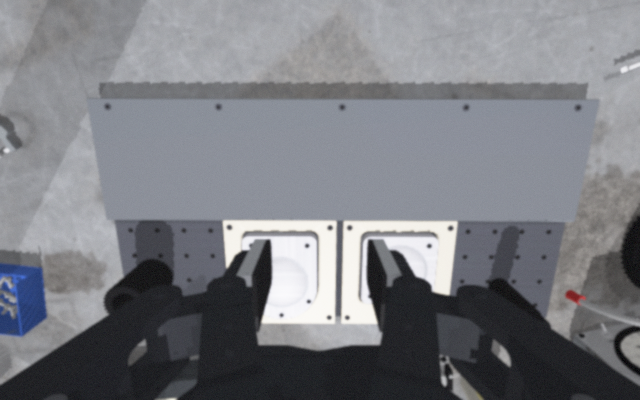

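Both covers, at about (285,275) and (405,260), lie flat with their tops at 34 over the whole length and rest at the far walls. The sleeve and plug are still standing. Handing in.

```bash
python3 -c "
from cell import ctrl
print(ctrl.finish_job())"
```

```text
the job is handed in; nothing more can be done
None
```

Both covers lie flat in their own nests against the far walls, and the job was handed in at about 36.6 s; the highest force I read was about 30 N, and the sleeve and plug are still standing.

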